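# Park the bead tin under the spatter guard and set the guard to its pointer

### The arm

A 6-joint arm with a two-finger parallel gripper is mounted at the origin on the work surface; the furniture and walls round the work are solid. World frame = base frame: x ahead of the robot, y to its left, z up, the work surface at z = 0. Lengths are in m, angles in degrees, forces in N, time in s.
With the tool pointing down it reaches from about 0.4 to 0.825 m from the base axis. Payload 7 kg.
Tool frame: the origin (TCP) lies at the very end of the fingers, on their centre line; the grasp point (between the pads) lies 19 mm behind it; z points along the fingers, y is the line along which they close (so a half turn about z gives the same grasp; the last joint's range is limited). The gripper opens to 88 mm and grips with 3 to 60 N. Pads are 19 mm wide; open, the fingers measure 130 mm over their backs; the gripper's body (78 mm by 193 mm) begins 47 mm behind the grasp point.
Start: joints at [83.256, 20.546, 0.682, 0, -70.136, -16.507], TCP at [0.266, 0.62, 0.227] pointing down, gripper open.
Joint ranges: [-176.03, 176.03], [-82.01, 121.73], [-58.28, 71.71], [-173.87, 95.51], [-174.79, -0.11], [-173.66, 173.66]. Speed limits (degrees/s): [136.94, 136.94, 172.46, 180, 180, 180].

### API

Orientations are given as [roll, pitch, yaw] about the fixed x, y, z axes, in that order (R = Rz(yaw) Ry(pitch) Rx(roll)).
In Python, from plant import get_obs, snapshot, camera_params, close_job, boxes_of, cut_out, landmark_of gives the robot as it stands.
- The arm moves only by the shell command python3 -m inch 'ROWS' [OPENING]. ROWS is text: rows parted by semicolons, each of 6 numbers parted by spaces: the shift along the tool's x, y, z in units of 30 cm (1.0 is 30 cm), then the turn, a rotation vector about the tool's x, y, z in units of pi rad (1.0 is pi rad). A call has 1 to 10 rows; each row is the pose to reach, as a shift and turn from the pose commanded when the call began, along the tool's axes at that moment, turning the shorter way round; what a row does not reach only later rows make up. A row lasts 1/12 s, in which the tool goes at most 41.7 mm and 7.16 degrees, less where a joint would pass 70% of its speed; a pose out of reach is approached as far as the arm can. A call with a number of a shift or a turn outside -1 to 1 is refused whole. A call with a gripper value outside its range is refused whole. OPENING is the closure, from -1 (fully open) to 1 (shut), set as the call begins (- or left out, the last holds). The fingers move at their own pace and stop on an object; the grip force is fixed at half the most. Time passes only in rows, so rows that repeat a pose let the fingers close. It gives the time, the measured TCP pose, the force, the opening and the grip force at its end, in the units of the state.
- get_obs(): the state, without advancing time (a new reading comes with each control period).
- snapshot(name): name is "scene" or "top"; returns the picture (384x512x3 uint8, red, green, blue); there is no depth.
- camera_params(name): a dict with "mtx" (3x3 intrinsics, pixels), "rvec" (rotation vector, rad) and "tvec" (3), from world to camera coordinates, as OpenCV has them. Camera axes: x right, y down, z forward; pixel columns grow to the right and rows downward; lengths in m; the calibration is good to about 2 mm. A picture is of the moment at which its call begins. camera_params takes no time and is no camera call.
- close_job(): hands the job in; it is judged then, once.
Trained networks look in the newest picture that a camera, given by its name, has taken for a name from the list of things; names that differ only in an ending like _2 or _b are one class to them, and where a whole thing is asked for, a point or a joint stands for the part that bears it (a point fixed in the world has none). Each returns a list of dicts, best first, with "p" (0 to 1); they miss things now and then, are a little off and sometimes report something else, mostly with a low value. They report only what shows in the picture. A call takes as long as a camera call.
- boxes_of(camera, thing): "rect" ([left, top, width, height] in pixels, round what is visible of it).
- cut_out(camera, thing): "pixels" (384x512 bool, what is visible of it) and "rect" ([left, top, width, height] in pixels, round what is visible of it).
- landmark_of(camera, thing): "uv" ([column, row] in pixels: a listed point, or the origin of a listed thing).
The state is a dict: "clock": time; "joint_pos": joint angles; "qvel": joint speeds; "tau": joint torques, N m; "tool_pos": TCP position; "orientation": TCP orientation; "force": force on the tool from outside, world axes, zero at the start; "moment": the same for the moment, N m; "opening": finger opening in m; "gripper_force": force on a finger pad.
Only numpy, scipy, OpenCV 4.12 (cv2) and the standard library are available. Lean on these libraries where they do the work, as an engineer would, in place of code of your own. Each camera call takes 0.05 s, during which the arm holds its last target. There are 200 camera calls.

### The job

Push the red bead tin along the table into the bay of the grey spatter guard until its back lies flat against the guard's back rail. Then fold the guard's raised amber panel forward over the tin and leave it at the angle shown by the red pointer. Do not shift the pointer, and leave the other things on the table where they are.

Things in the scene. Friction and masses are not known exactly. Their poses are not given: they have to be found in the camera images.
- tin: Closed flat red tin, 76 (its x) x 107 (its y) x 28 mm high, 0.14 kg, loose on the table. Origin: centre of its underside. Its +x side is its back (36 mm from the origin), which faces the guard's back rail at the start, askew by up to 0.3 rad; the front face, to push on, is 39 mm from the origin towards -x. The lid does not open.
- guard_base: Grey U-shaped base, fixed to the table. Origin on the table, middle of the back rail's front face; +x runs from the bay's open mouth to the back rail and beyond, +y to the pointer's side. Bay 136 mm wide, floor is the table; side rails 12 wide, 14 high, run 54 mm towards -x, then lips splay outward to x = -75 mm. Back rail 16 deep, 14 high, with 63 mm posts at y = +-74 mm.
- bay_home (a point): Where the tin's origin lies when the tin is home: in the guard base's frame at x = -36 mm, y = 0, on the table. Axes as the guard base's.
- panel (a joint): Angle of the amber panel above level, rad: 0 = level over the bay, 1.57 = upright, more = leaning back from the bay (stops at 0 and 2.0). Starts at 1.62 to 1.85. Panel 120 mm from hinge axis to free edge, 120 wide, 6 thick, aluminium frame with amber window. Hinge friction of 0.22 N m (2 to 3 N at the free edge): it stays where it is left.
- panel_edge (a point): Middle of the panel's free edge, 120 mm from the hinge axis. Its x axis lies along the panel towards the hinge, y along the hinge, z square to the panel (up when the panel is level).
- pointer (a joint): Angle of the red pointer above the horizontal, rad, about the same hinge axis and in the same sense as the panel; between 0.45 and 0.95, set anew each time. It is held by stiff friction (0.8 N m).
- pointer_tip (a point): Tip of the red pointer, a flat red arm 120 mm long beside the graduated arc at the guard's +y side (88 mm from the middle of the guard). Its x axis lies along the arm towards the hinge.
- frit_gold: Jar with white cap and gold-yellow band, 46 mm wide, 62 mm high, loose; origin at the centre of its underside. Bystander.
- frit_violet: Jar with black cap and violet band, 46 mm wide, 62 mm high, loose; origin at the centre of its underside. Bystander.
- tape: Blue roll of tape lying flat, 69 mm across, 18 mm high, loose; origin at the centre of its underside. Bystander.
- block: Brass ridge block, 50x48x30 mm, loose; origin at the centre of its underside. Bystander.
- guard_hinge (a point): Middle of the panel's hinge axis, which is parallel to the guard base's y: in its frame x = +8 mm, z = 55 mm. Axes as the guard base's. A thin steel graduated arc of radius 85 mm about this axis stands at the +y side of the guard, outside the post.

How it is judged:
By the outcome, as a careful person would: the job done as asked, in the order asked, and still so for the second after the job is handed in, with the robot touching nothing.
It also fails if it takes over 48 s, if anything falls off the work surface, if the arm or the gripper's body presses on something with over 40 N, if the wrist force passes 120 N, or if a joint passes its speed limit or range.

## Working session

There is one attempt and no reset: what is moved stays moved. The work goes in short steps, Python scripts to look and compute and a shell command to move; the robot and the scene stay as the last step left them, time stands still between calls to the robot, and variables do not carry over. Pictures are saved under pics/ and viewed, at most 10 in all, crops included, and the job is handed in when it is done.

```bash
ls; mkdir -p pics; cat > h.py <<'E'
import numpy as np, cv2
from plant import *
def cam(n):
    c=camera_params(n); K=np.array(c["mtx"],float); R=cv2.Rodrigues(np.array(c["rvec"],float))[0]; t=np.array(c["tvec"],float).ravel(); return K,R,t
def ray(n,uv):
    K,R,t=cam(n); d=R.T@np.linalg.inv(K)@np.array([uv[0],uv[1],1.]); return -R.T@t,d
def onz(n,uv,z=0.):
    o,d=ray(n,uv); return o+d*(z-o[2])/d[2]
def proj(n,P):
    K,R,t=cam(n); q=(R@np.atleast_2d(P).T).T+t; q=q@K.T; return q[:,:2]/q[:,2:]
def tri(uvs):
    A=np.zeros((3,3));b=np.zeros(3)
    for n,uv in uvs.items():
        o,d=ray(n,uv); d/=np.linalg.norm(d); M=np.eye(3)-np.outer(d,d); A+=M;b+=M@o
    return np.linalg.solve(A,b)
E
python3 - <<'E'
from h import *
for n in("scene","top"):
    im=snapshot(n); cv2.imwrite(f"pics/{n}0.png",im[...,::-1])
    print(n,-cam(n)[1].T@cam(n)[2])
for th in ["tin","guard_base","bay_home","panel_edge","pointer_tip","guard_hinge","frit_gold","frit_violet","tape","block"]:
    u={}
    for n in("scene","top"):
        r=landmark_of(n,th)
        if r: u[n]=r[0]["uv"]; print(th,n,np.round(r[0]["uv"],1),round(r[0]["p"],2),"z0:",onz(n,u[n]).round(3))
    if len(u)==2: print("   tri",tri(u).round(4))
print(get_obs())
E
```

```text
pics
scene [ 0.50998164 -0.51821974  0.73259179]
top [0.35197116 0.01368916 1.2648724 ]
tin scene [204.8 233.3] 0.26 z0: [ 0.462 -0.043  0.   ]
tin top [177.3 255.9] 0.98 z0: [0.44  0.246 0.   ]
   tri [ 0.4521  0.3441 -0.582 ]
guard_base scene [188.7 180.9] 0.62 z0: [0.435 0.136 0.   ]
guard_base top [213.3 259.4] 0.89 z0: [0.441 0.141 0.   ]
   tri [ 0.4382  0.1402 -0.0033]
bay_home scene [183.4 167.8] 0.63 z0: [0.424 0.189 0.   ]
panel_edge scene [176.8 143.4] 0.69 z0: [0.41  0.296 0.   ]
panel_edge top [220.2 257.6] 0.8 z0: [0.449 0.121 0.   ]
   tri [0.4345 0.1066 0.1709]
pointer_tip top [173.3 223.7] 0.49 z0: [0.532 0.272 0.   ]
guard_hinge scene [186.1 170.6] 0.75 z0: [0.431 0.177 0.   ]
guard_hinge top [212.6 257.1] 0.72 z0: [0.448 0.144 0.   ]
   tri [0.4398 0.1381 0.0423]
frit_gold scene [314.2 186.6] 0.72 z0: [0.771 0.045 0.   ]
frit_gold top [259.3 155.5] 0.52 z0: [0.77  0.041 0.   ]
   tri [0.7688 0.0413 0.0041]
frit_violet scene [253.2 300.3] 0.95 z0: [ 0.548 -0.233  0.   ]
frit_violet top [344.7 231.8] 0.52 z0: [ 0.563 -0.233  0.   ]
   tri [ 0.5549 -0.2336  0.0053]
ta
[... 169 characters left out ...]
76 z0: [0.74  0.162 0.   ]
{'clock': 1.1, 'joint_pos': array([ 8.32563868e+01,  2.05449843e+01,  6.82671342e-01,  3.17060506e-03,
       -7.01362717e+01, -1.65096910e+01]), 'qvel': array([-0.10128871, -0.07835058,  0.13774903,  0.06089616,  0.05177938,
       -0.05759072]), 'tau': array([ 3.14620280e-03, -5.82408535e+01,  2.93306869e+01,  7.00228259e+00,
        1.23676291e-02, -2.29442423e-05]), 'tool_pos': array([0.2664866 , 0.62015923, 0.22659219]), 'orientation': array([-1.79997796e+02, -2.45682415e-03, -2.32522269e+01]), 'force': array([-0.10741409, -0.11709256,  0.03930903]), 'moment': array([-0.01154655, -0.02097392,  0.01428929]), 'gripper_force': 0.0, 'opening': 0.08813261163071218}
```

View pics/scene0.png

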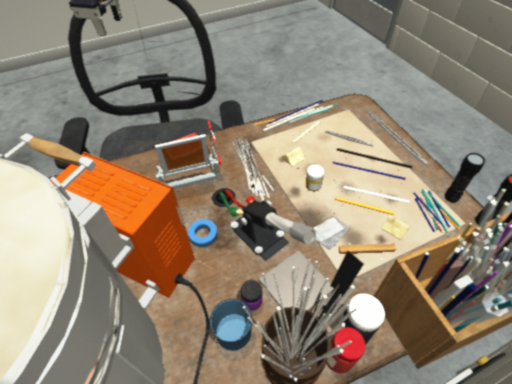

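View pics/top0.png

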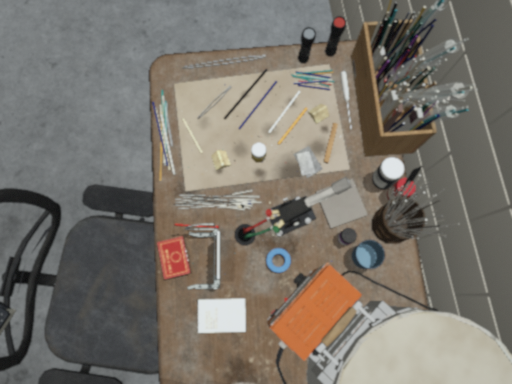

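The top view shows the red tin at about (174,257), with the guard's open mouth facing it and its back rail at about (218,257). The pointer is at about (190,224). In the scene view the panel stands at about (187,155) and partly hides the tin. I'll zoom in on both views.

```bash
python3 - <<'E'
from h import *
a=cv2.imread("pics/top0.png")[212:302,148:238]; b=cv2.imread("pics/scene0.png")[112:202,145:235]
f=lambda x:cv2.resize(x,(400,400),interpolation=cv2.INTER_CUBIC)
cv2.imwrite("pics/crop0.png",np.hstack([f(a),f(b)]))
for n in("scene","top"):
  for th in("tin","panel","pointer","guard_base"):
    r=cut_out(n,th)
    for q in r[:2]:
        m=q["pixels"].astype(np.uint8); 
        c=max(cv2.findContours(m,0,2)[0],key=cv2.contourArea); rr=cv2.minAreaRect(c)
        print(n,th,round(q["p"],2),np.round(q["rect"]),m.sum(),np.round(cv2.boxPoints(rr),1).tolist())
        np.save(f"m_{n}_{th}.npy",m) if q is r[0] else 0
E
```

```text
scene tin 0.51 [179. 132.  20.   6.] 48 [[179.5, 135.5], [195.8000030517578, 132.1999969482422], [196.5, 135.6999969482422], [180.1999969482422, 139.0]]
scene panel 0.8 [154. 137.  56.  39.] 1557 [[155.60000610351562, 145.0], [204.8000030517578, 133.89999389648438], [211.89999389648438, 165.8000030517578], [162.6999969482422, 176.89999389648438]]
scene guard_base 0.88 [155. 131.  64.  61.] 2256 [[151.10000610351562, 144.39999389648438], [216.0, 132.1999969482422], [224.89999389648438, 179.60000610351562], [160.0, 191.8000030517578]]
scene guard_base 0.68 [154. 134.  56.  42.] 1603 [[155.1999969482422, 144.89999389648438], [205.10000610351562, 132.5], [213.1999969482422, 164.89999389648438], [163.39999389648438, 177.39999389648438]]
top tin 0.84 [156. 240.  32.  36.] 1014 [[155.8000030517578, 241.8000030517578], [182.89999389648438, 236.39999389648438], [190.3000030517578, 273.29998779296875], [163.1999969482422, 278.79998779296875]]
top panel 0.62 [210. 233.  11.  47.] 268 [[212.0, 232.0], [219.0, 232.0], [219.0, 280.0], [212.0, 280.0]]
top pointer 0.37 [211. 151.  19.  16.] 254 [[209.6999969482422, 152.10000610351562], [223.8000030517578, 147.39999389648438], [229.60000610351562, 164.8000030517578], [215.5, 169.5]]
top guard_base 0.92 [186. 221.  34.  66.] 501 [[194.89999389648438, 287.79998779296875], [197.3000030517578, 225.3000030517578], [220.8000030517578, 226.1999969482422], [218.39999389648438, 288.70001220703125]]
```

View pics/crop0.png

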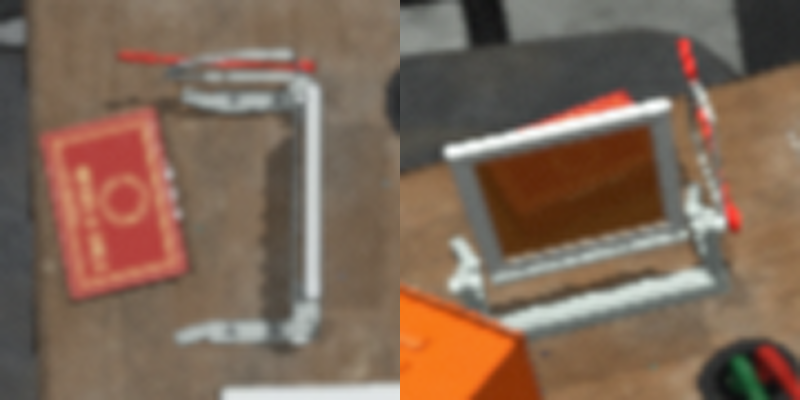

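The crop shows the tin's corners in the top view, the pointer tip at about (174.5,224.4) in top and (209,121.5) in scene, and the panel's free edge. I'll fit the guard pose, both angles and the tin pose to these points.

```bash
cat > fit.py <<'E'
from h import *
from scipy.optimize import least_squares
T=lambda u,v:(148+u/4.444,212+v/4.444)
S=lambda u,v:(145+(u-400)/4.444,112+v/4.444)
def gw(p,P):
    c,s=np.cos(p[2]),np.sin(p[2]); P=np.asarray(P,float); return np.array([p[0]+c*P[0]-s*P[1],p[1]+s*P[0]+c*P[1],P[2]])
def model(p):
    x,y,yaw,pa,po,w=p
    arm=lambda a,yy,r=.12:(.008-r*np.cos(a),yy,.055+r*np.sin(a))
    L=[("top",T(118,55),arm(po,.088)),("scene",S(685,42),arm(po,.088)),("top",T(312,66),arm(po,.088,0)),("scene",S(733,222),arm(po,.088,0)),
       ("scene",S(449,152),arm(pa,-.060)),("scene",S(668,104),arm(pa,.060)),
       ("top",(213.3,259.4),(0,0,0)),("scene",(188.7,180.9),(0,0,0)),("scene",(186.1,170.6),(.008,0,.055)),("top",(212.6,257.1),(.008,0,.055)),
       ("top",(220.2,257.6),arm(pa,0)),("scene",(176.8,143.4),arm(pa,0)),
       ("top",T(303,90),(.008,.074,.063)),("top",T(303,325),(.008,-.074,.063)),
       ("top",T(183,96),(-.075,w,.014)),("top",T(177,337),(-.075,-w,.014))]
    return L
def res(p): return np.concatenate([proj(n,gw(p,P))[0]-uv for n,uv,P in model(p)])
if __name__=="__main__":
    s=least_squares(res,[.44,.14,-1.57,1.75,.7,.085],loss="soft_l1",x_scale=[.01,.01,.1,.1,.1,.01]); p=s.x
    sd=np.sqrt(np.diag(np.linalg.inv(s.jac.T@s.jac)))
    print(p.round(4),sd.round(4)); print(res(p).reshape(-1,2).round(1).tolist())
    np.save("g.npy",p)
    def tm(q):
        c,s_=np.cos(q[2]),np.sin(q[2])
        return [[q[0]+c*a-s_*b,q[1]+s_*a+c*b,.028] for a,b in((-.039,.0535),(.036,.0535),(.036,-.0535),(-.039,-.0535))]
    obs=[T(42,132),T(152,106),T(188,272),T(75,300)]
    # guard +y=world +x => tin's +y side is up in the picture
    obs=[obs[0],obs[1],obs[2],obs[3]]
    s=least_squares(lambda q:(proj("top",tm(q))-obs).ravel(),[.44,.246,-1.4],x_scale=[.01,.01,.1])
    print("tin",s.x.round(4),s.fun.round(1)); np.save("t.npy",s.x)
    c,sn=np.cos(p[2]),np.sin(p[2]); d=s.x[:2]-p[:2]
    print("tin in guard",(c*d[0]+sn*d[1]).round(4),(-sn*d[0]+c*d[1]).round(4),(s.x[2]-p[2]).round(3))
E
python3 fit.py
```

```text
[ 0.439   0.1358 -1.4593  1.7356  0.4635  0.0772] [0.001  0.0012 0.0131 0.019  0.0499 0.0022]
[[0.6, 0.0], [-0.7, 0.4], [-1.7, 0.5], [-0.5, -0.0], [-1.4, 1.0], [-0.1, 0.6], [1.6, 0.9], [1.3, -0.1], [1.1, -1.1], [3.4, 1.6], [-0.3, -2.8], [3.4, -1.9], [0.0, -0.4], [-0.9, 0.8], [-0.1, -0.3], [-0.4, -0.3]]
tin [ 0.4331  0.2489 -1.2207] [-0.3  0.6  0.6  0.2  0.2 -0.5 -0.5 -0.3]
tin in guard -0.1131 0.0067 0.239
```

```bash
cat > go.py <<'E'
from h import *
from scipy.spatial.transform import Rotation as Ro
g=np.load("g.npy")
def Rtool(yaw_y,tilt):
    """tool y heads along guard-frame angle yaw_y (rad), tool z down, tilted so fingers lean forward along y by tilt"""
    a=g[2]+yaw_y; f=np.array([np.cos(a),np.sin(a),0]); u=np.array([0,0,1.])
    z=np.sin(tilt)*f-np.cos(tilt)*u; y=np.cos(tilt)*f+np.sin(tilt)*u
    return np.c_[np.cross(y,z),y,z]
def W(P):
    c,s=np.cos(g[2]),np.sin(g[2]); return np.array([g[0]+c*P[0]-s*P[1],g[1]+s*P[0]+c*P[1],P[2]])
def G(p):
    c,s=np.cos(g[2]),np.sin(g[2]); d=np.asarray(p)[:2]-g[:2]; return np.array([c*d[0]+s*d[1],-s*d[0]+c*d[1],p[2]])
def rows(targets,base=None,Rb=None):
    o=get_obs()
    p0=np.array(o["tool_pos"]) if base is None else W(base); R0=Ro.from_euler("xyz",o["orientation"],degrees=True).as_matrix() if Rb is None else Rb
    print("now G",G(o["tool_pos"]).round(4),"t",o["clock"],"F",o["force"].round(1))
    for P,R in targets:
        d=R0.T@(W(P)-p0)/.3; r=Ro.from_matrix(R0.T@R).as_rotvec()/np.pi
        print(P,W(P).round(3),"%.4f %.4f %.4f %.4f %.4f %.4f"%(*d,*r))
E
python3 - <<'E'
from go import *
R=Rtool(0,np.radians(15))
rows([((-.22,.01,.12),R),((-.22,.01,.010),R),((-.16,.007,.010),R),((-.097,.004,.010),R)])
E
```

```text
now G [-0.5005 -0.1176  0.2266] t 1.5 F [-0.1  0.4  0.3]
(-0.22, 0.01, 0.12) [0.424 0.356 0.12 ] 0.8321 0.6024 0.3552 -0.0815 0.0216 -0.1637
(-0.22, 0.01, 0.01) [0.424 0.356 0.01 ] 0.8321 0.6024 0.7218 -0.0815 0.0216 -0.1637
(-0.16, 0.007, 0.01) [0.428 0.296 0.01 ] 0.9223 0.7812 0.7219 -0.0815 0.0216 -0.1637
(-0.097, 0.004, 0.01) [0.432 0.233 0.01 ] 1.0175 0.9687 0.7219 -0.0815 0.0216 -0.1637
```

```bash
python3 -m inch '0.832 0.602 0.355 -0.0815 0.0216 -0.1637;0.832 0.602 0.355 -0.0815 0.0216 -0.1637;0.832 0.602 0.355 -0.0815 0.0216 -0.1637;0.832 0.602 0.355 -0.0815 0.0216 -0.1637;0.832 0.602 0.355 -0.0815 0.0216 -0.1637;0.832 0.602 0.355 -0.0815 0.0216 -0.1637;0.832 0.602 0.355 -0.0815 0.0216 -0.1637;0.832 0.602 0.355 -0.0815 0.0216 -0.1637;0.832 0.602 0.355 -0.0815 0.0216 -0.1637;0.832 0.602 0.355 -0.0815 0.0216 -0.1637' 1
python3 - <<'E'
from go import *
R=Rtool(0,np.radians(15)); B=(-.22,.01,.12)
rows([((-.22,.01,.010),R),((-.19,.01,.010),R),((-.15,.007,.010),R),((-.097,.004,.010),R)],B,R)
cv2.imwrite("pics/top1.png",snapshot("top")[180:300,110:260,::-1].repeat(4,0).repeat(4,1))
E
```

```text
clock: 2.33
tool_pos: [0.4251, 0.3537, 0.1197]
orientation: [164.9, 0.0, 6.2]
force: [0.0, -0.4, -0.2]
opening: 0.0263
gripper_force: 0.0
now G [-0.2181  0.0104  0.1197] t 2.3333 F [ 0.  -0.4 -0.2]
(-0.22, 0.01, 0.01) [0.424 0.356 0.01 ] 0.0000 -0.0949 0.3542 0.0000 0.0000 0.0000
(-0.19, 0.01, 0.01) [0.428 0.326 0.01 ] 0.0000 0.0017 0.3801 0.0000 0.0000 0.0000
(-0.15, 0.007, 0.01) [0.429 0.286 0.01 ] -0.0100 0.1305 0.4146 0.0000 0.0000 0.0000
(-0.097, 0.004, 0.01) [0.432 0.233 0.01 ] -0.0200 0.3011 0.4603 0.0000 0.0000 0.0000
```

View pics/top1.png

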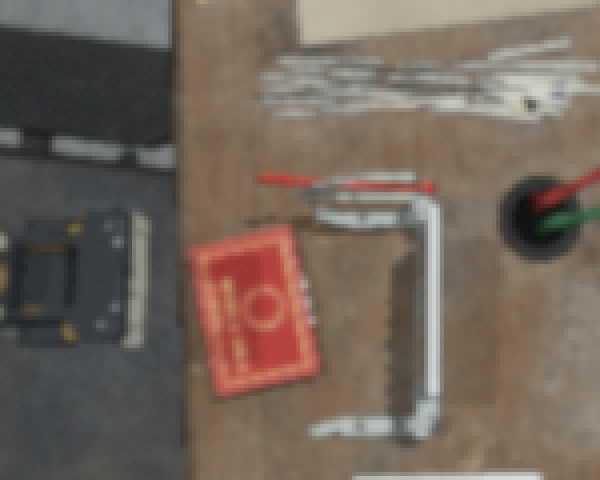

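The gripper sits at about (75,275) in the crop, behind the tin at (258,310), and lined up to push. I'll lower it and push the first part.

```bash
python3 -m inch '0 -0.095 0.354 0 0 0;0 -0.095 0.354 0 0 0;0 -0.095 0.354 0 0 0;0 -0.095 0.354 0 0 0;0 -0.045 0.367 0 0 0;0 0.0017 0.380 0 0 0;-0.002 0.034 0.389 0 0 0;-0.005 0.066 0.397 0 0 0;-0.007 0.098 0.406 0 0 0;-0.010 0.1305 0.4146 0 0 0'
cat > tin.py <<'E'
from go import *
def tin():
    im=snapshot("top"); r=cut_out("top","tin")
    r=max(r,key=lambda q:q["p"]); m=r["pixels"].astype(np.uint8)
    hsv=cv2.cvtColor(im,cv2.COLOR_RGB2HSV)
    c=max(cv2.findContours(m,0,1)[0],key=cv2.contourArea).reshape(-1,2)
    P=np.array([onz("top",q,.028)[:2] for q in c],np.float32)
    (cx,cy),(w,h),_=rr=cv2.minAreaRect(P); b=cv2.boxPoints(rr)
    e=max((b[1]-b[0],b[2]-b[1]),key=np.linalg.norm); a=np.arctan2(e[1],e[0])-np.pi/2-g[2]
    a=(a+np.pi/2)%np.pi-np.pi/2
    print("tin centre G",G((cx,cy,0)).round(4),"size",round(w,3),round(h,3),"yaw rel",round(a,3),"p",r["p"])
    return im
E
python3 - <<'E'
from tin import *
im=tin(); rows([])
E
```

```text
clock: 3.22
tool_pos: [0.4298, 0.2858, 0.011]
orientation: [165.1, -0.1, 6.4]
force: [-0.3, 1.0, -0.5]
opening: 0.0004
gripper_force: 0.4
tin centre G [-0.096   0.0024  0.    ] size 0.106 0.077 yaw rel 0.181 p 0.82
now G [-0.1484  0.0066  0.0106] t 3.3167 F [-0.3  0.1 -0.4]
```

```bash
python3 -m inch '-0.0017 0.0215 0.0058 0 0 0;-0.0033 0.043 0.0115 0 0 0;-0.005 0.0644 0.0173 0 0 0;-0.0067 0.086 0.023 0 0 0;-0.0083 0.1073 0.0288 0 0 0;-0.010 0.129 0.0345 0 0 0'
python3 - <<'E'
from tin import *
im=tin(); rows([])
E
```

```text
clock: 3.82
tool_pos: [0.4308, 0.245, 0.01]
orientation: [165.0, -0.0, 6.4]
force: [0.0, 0.6, -0.1]
opening: 0.0002
gripper_force: 0.4
tin centre G [-0.0564 -0.0048  0.    ] size 0.108 0.073 yaw rel 0.021 p 0.8
now G [-0.1085  0.0034  0.01  ] t 3.9167 F [-0.1  0.   0.3]
```

```bash
python3 -m inch '0 -0.0161 -0.0043 0 0 0;-0.03 -0.0161 -0.0043 0 0 0;-0.03 -0.0161 -0.0043 0 0 0;-0.03 0 0 0 0 0;-0.03 0.013 0.0035 0 0 0;-0.03 0.026 0.007 0 0 0;-0.03 0.039 0.0104 0 0 0;-0.03 0.0515 0.0138 0 0 0;-0.03 0.058 0.0155 0 0 0;-0.03 0.0644 0.0173 0 0 0'
python3 - <<'E'
from tin import *
im=tin(); rows([])
E
```

```text
clock: 4.75
tool_pos: [0.4242, 0.2244, 0.0101]
orientation: [165.0, -0.0, 6.4]
force: [-0.5, 0.4, 0.5]
opening: 0.0001
gripper_force: 0.5
tin centre G [-0.0378 -0.0063  0.    ] size 0.108 0.073 yaw rel -0.017 p 0.92
now G [-0.0895 -0.005   0.0101] t 4.85 F [ 0.5 -0.3  0.2]
```

```bash
python3 -m inch '0 0.0032 0.0009 0 0 0;0 0.0064 0.0017 0 0 0;0 0.0097 0.0026 0 0 0;0 0.0129 0.0035 0 0 0;0 0.0129 0.0035 0 0 0'
python3 - <<'E'
from tin import *
im=tin(); rows([]); cv2.imwrite("pics/top2.png",im[180:300,110:260,::-1].repeat(4,0).repeat(4,1))
E
```

```text
clock: 5.27
tool_pos: [0.4251, 0.2237, 0.0102]
orientation: [165.3, -0.1, 6.4]
force: [-6.7, 10.4, 1.2]
opening: 0.0004
gripper_force: 4.9
tin centre G [-0.039  -0.0063  0.    ] size 0.107 0.073 yaw rel -0.003 p 0.69
now G [-0.0889 -0.0041  0.0103] t 5.3667 F [-6.6  8.7  0.4]
```

View pics/top2.png

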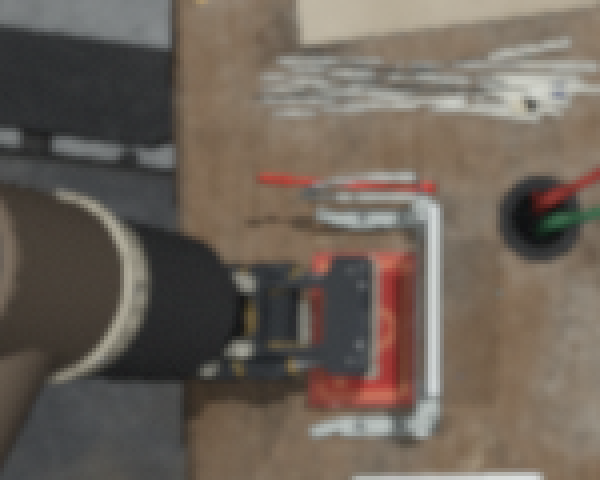

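The tin's back is against the rail, with the tin's right edge at about col 413 and the rail front at about col 415. The wrist reads about 10 N. I'll press slightly more, then retreat and rise.

```bash
python3 -m inch '0 0.0064 0.0017 0 0 0;0 0.0064 0.0017 0 0 0;0 -0.02 -0.0054 0 0 0;0 -0.0805 -0.0216 0 0 0;0 -0.0805 -0.0216 0 0 0;0 0.02 -0.35 0 0 0;0 0.092 -0.665 0 0 0;0 0.092 -0.665 0 0 0;0 0.092 -0.665 0 0 0;0 0.092 -0.665 0 0 0'
python3 - <<'E'
from tin import *
im=tin(); cv2.imwrite("pics/top3.png",im[...,::-1]); cv2.imwrite("pics/scene3.png",snapshot("scene")[...,::-1])
R=Rtool(0,0)
rows([((-.0,-.004,.26),R),((.09,-.004,.26),R),((.09,-.004,.145),R)])
for n,T in(("top",(174.5,224.4)),):
    print("tip tri",G(tri({"top":(174.5,224.4),"scene":(209.1,121.5)})).round(4))
print("hub tri",G(tri({"top":(218.2,226.8),"scene":(219.9,162)})).round(4))
E
```

```text
clock: 6.2
tool_pos: [0.4218, 0.2454, 0.2131]
orientation: [165.0, -0.1, 6.4]
force: [0.5, 1.5, 0.0]
opening: 0.0002
gripper_force: 0.0
tin centre G [-0.0397 -0.0063  0.    ] size 0.107 0.074 yaw rel 0.018 p 0.72
now G [-0.1119 -0.0041  0.2125] t 6.35 F [-0.1 -0.6 -1.3]
(-0.0, -0.004, 0.26) [0.435 0.135 0.26 ] 0.0010 0.4010 -0.0578 0.0821 -0.0011 -0.0001
(0.09, -0.004, 0.26) [0.445 0.046 0.26 ] 0.0010 0.6910 0.0187 0.0821 -0.0011 -0.0001
(0.09, -0.004, 0.145) [0.445 0.046 0.145] -0.0004 0.5933 0.3894 0.0821 -0.0011 -0.0001
tip tri [-0.1013  0.0893  0.1075]
hub tri [0.0131 0.0886 0.0597]
```

```bash
python3 -m inch '0 0.401 -0.058 0.082 -0.001 0;0 0.401 -0.058 0.082 -0.001 0;0 0.401 -0.058 0.082 -0.001 0;0 0.691 0.019 0.082 -0.001 0;0 0.691 0.019 0.082 -0.001 0;0 0.691 0.019 0.082 -0.001 0;0 0.593 0.389 0.082 -0.001 0;0 0.593 0.389 0.082 -0.001 0;0 0.593 0.389 0.082 -0.001 0;0 0.593 0.389 0.082 -0.001 0'
cat > fold.py <<'E'
from go import *
def P(a,r=.095,hw=.013,y=-.004): return (.008-r*np.cos(a)+.003*np.sin(a)+hw,y,.055+r*np.sin(a)+.003*np.cos(a))
E
python3 - <<'E'
from fold import *
R=Rtool(0,0); B=(.09,-.004,.145)
rows([(P(a),R) for a in (1.9,1.8,1.68,1.56,1.44,1.32,1.2,1.08,.96,.84,.76,.7,.65,.6,.55,.5,.46)],B,R)
im=cv2.imread("pics/top3.png")[212:302,148:238]; b=cv2.imread("pics/scene3.png")[112:202,145:235]
f=lambda x:cv2.resize(x,(400,400),interpolation=cv2.INTER_CUBIC)
cv2.imwrite("pics/crop3.png",np.hstack([f(im),f(b)]))
E
```

```text
clock: 7.18
tool_pos: [0.4392, 0.0424, 0.1367]
orientation: [179.5, 0.9, 6.2]
force: [-1.6, -0.7, 0.3]
opening: 0.0006
gripper_force: 0.0
now G [ 0.0929 -0.0102  0.1367] t 7.1833 F [-1.6 -0.7  0.3]
(np.float64(0.05455140911509506), -0.004, np.float64(0.14392863962971386)) [0.441 0.081 0.144] -0.0000 -0.1182 0.0036 0.0000 0.0000 0.0000
(np.float64(0.045505741888477856), -0.004, np.float64(0.14683391864934928)) [0.44  0.09  0.147] -0.0000 -0.1483 -0.0061 0.0000 0.0000 0.0000
(np.float64(0.03433587106938198), -0.004, np.float64(0.14910714395209762)) [0.439 0.101 0.149] 0.0000 -0.1855 -0.0137 0.0000 0.0000 0.0000
(np.float64(0.022974194040154494), -0.004, np.float64(0.1500268517730216)) [0.438 0.113 0.15 ] -0.0000 -0.2234 -0.0168 0.0000 0.0000 0.0000
(np.float64(0.011584122714451233), -0.004, np.float64(0.14957981420442465)) [0.436 0.124 0.15 ] -0.0000 -0.2614 -0.0153 0.0000 0.0000 0.0000
(np.float64(0.00032947739337937064), -0.004, np.float64(0.1477724608661923)) [0.435 0.135 0.148] -0.0000 -0.2989 -0.0092 0.0000 0.0000 0.0000
(np.float64(-0.010627869417382313), -0.004, np.float64(0.144
[... 783 characters left out ...]
(np.float64(-0.052812401644952184), -0.004, np.float64(0.11488095994057092)) [0.429 0.188 0.115] -0.0000 -0.4760 0.1004 0.0000 0.0000 0.0000
(np.float64(-0.055712955996234326), -0.004, np.float64(0.1111170418172574)) [0.429 0.191 0.111] 0.0000 -0.4857 0.1129 0.0000 0.0000 0.0000
(np.float64(-0.058421767908861055), -0.004, np.float64(0.10721286031459114)) [0.429 0.193 0.107] -0.0000 -0.4947 0.1260 0.0000 0.0000 0.0000
(np.float64(-0.060932066763772816), -0.004, np.float64(0.1031781738530704)) [0.428 0.196 0.103] -0.0000 -0.5031 0.1394 0.0000 0.0000 0.0000
(np.float64(-0.06279314294402834), -0.004, np.float64(0.09986322765430096)) [0.428 0.198 0.1  ] -0.0000 -0.5093 0.1505 0.0000 0.0000 0.0000
```

View pics/crop3.png

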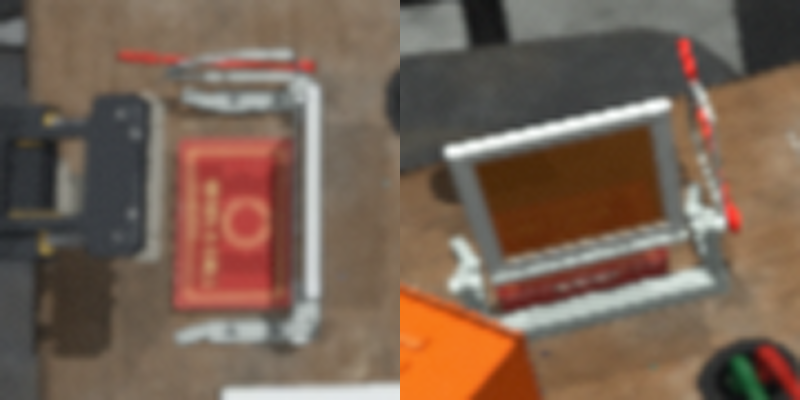

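The tin is flat against the rail in the top view, and the pointer and panel look unchanged in the scene view. I'll let the arm settle before folding, because the measured pose differs from the commanded one.

```bash
python3 -m inch '0 0 0 0 0 0;0 0 0 0 0 0'; python3 - <<'E'
from go import *
rows([]); o=get_obs(); print(o["joint_pos"].round(1),o["force"],o["moment"])
E
```

```text
clock: 7.35
tool_pos: [0.445, 0.0451, 0.1444]
orientation: [179.7, 0.1, 6.4]
force: [0.9, 0.5, 0.9]
opening: 0.0003
gripper_force: 0.0
now G [ 0.0908 -0.0041  0.1444] t 7.35 F [0.9 0.5 0.9]
[ 31.4   3.2 -33.6   0.2 -53.5  64.9] [0.92900057 0.50523705 0.92025934] [ 0.0583337  -0.12091631 -0.01290422]
```

```bash
python3 -m inch '0 -0.118 0.0036 0 0 0;0 -0.148 -0.006 0 0 0;0 -0.1855 -0.0137 0 0 0;0 -0.2234 -0.0168 0 0 0;0 -0.2614 -0.0153 0 0 0;0 -0.2989 -0.0092 0 0 0;0 -0.3354 0.0012 0 0 0;0 -0.3704 0.016 0 0 0;0 -0.4034 0.0349 0 0 0;0 -0.4339 0.0575 0 0 0'
python3 - <<'E'
from fold import *
R=Rtool(0,0)
rows([(P(a),R) for a in (.76,.7,.65,.6,.55)],P(.84),R)
for n in("top","scene"):
    cv2.imwrite(f"pics/{n}4.png",snapshot(n)[...,::-1])
    for t in("panel_edge","pointer_tip"): print(n,t,[(np.round(q["uv"],1),round(q["p"],2)) for q in landmark_of(n,t)[:1]])
a=cv2.imread("pics/top4.png")[212:302,148:238]; b=cv2.imread("pics/scene4.png")[112:202,145:235]
f=lambda x:cv2.resize(x,(400,400),interpolation=cv2.INTER_CUBIC)
cv2.imwrite("pics/crop4.png",np.hstack([f(a),f(b)]))
E
```

```text
clock: 8.18
tool_pos: [0.4298, 0.1753, 0.1249]
orientation: [179.8, 0.1, 6.4]
force: [1.9, -0.3, 1.5]
opening: 0.0003
gripper_force: 1.1
now G [-0.0403 -0.0048  0.1249] t 8.1833 F [ 1.9 -0.3  1.5]
(np.float64(-0.045792656685054334), -0.004, np.float64(0.12262204531772508)) [0.43  0.181 0.123] -0.0000 -0.0187 0.0171 0.0000 0.0000 0.0000
(np.float64(-0.04972735473031334), -0.004, np.float64(0.11849520684943413)) [0.43  0.185 0.118] -0.0000 -0.0318 0.0308 0.0000 0.0000 0.0000
(np.float64(-0.052812401644952184), -0.004, np.float64(0.11488095994057092)) [0.429 0.188 0.115] -0.0000 -0.0421 0.0429 0.0000 0.0000 0.0000
(np.float64(-0.055712955996234326), -0.004, np.float64(0.1111170418172574)) [0.429 0.191 0.111] 0.0000 -0.0518 0.0554 0.0000 0.0000 0.0000
(np.float64(-0.058421767908861055), -0.004, np.float64(0.10721286031459114)) [0.429 0.193 0.107] 0.0000 -0.0608 0.0684 0.0000 0.0000 0.0000
top panel_edge []
top pointer_tip [(array([221.6, 159.7]), 0.36)]
scene panel_edge []
scene pointer_tip []
```

View pics/crop4.png

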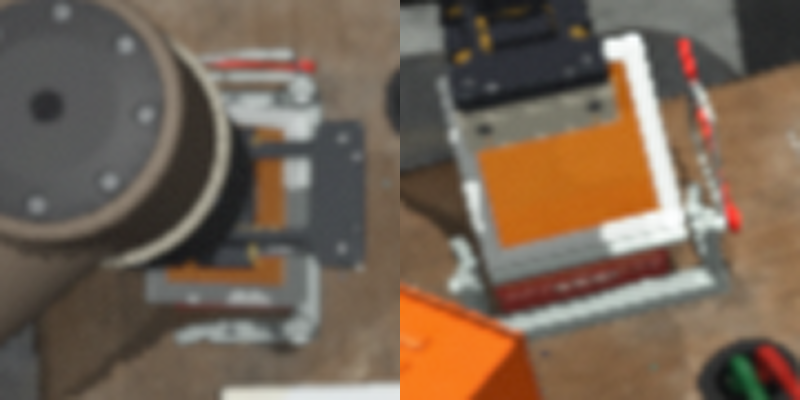

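The panel's +y free corner shows at scene crop (640,36) and its −y free corner at top crop (147,285). I'll turn both into an angle.

```bash
cat > ang.py <<'E'
from fit import *
p=np.load("g.npy")
def corner(a,y,n=.003,r=.12): return gw(p,(.008-r*np.cos(a)+n*np.sin(a),y,.055+r*np.sin(a)+n*np.cos(a)))
def crop(n,P):
    q=proj(n,P)[0]; return ((q-(148,212))*4.444 if n=="top" else (q-(145,112))*4.444+(400,0)).round(0)
def tab(A):
    for a in A: print(a,"scene +y",crop("scene",corner(a,.06)),"-y",crop("scene",corner(a,-.06)),"top +y",crop("top",corner(a,.06)),"-y",crop("top",corner(a,-.06)),"ptr s",crop("scene",corner(a,.088,0)),"t",crop("top",corner(a,.088,0)))
E
python3 -c "
from ang import *
tab((.4,.45,.5,.55,.65,.75,.85,.95,1.74))"
```

```text
0.4 scene +y [638.  56.] -y [444.  98.] top +y [117. 102.] -y [109. 303.] ptr s [682.  49.] t [117.  57.]
0.45 scene +y [637.  52.] -y [443.  94.] top +y [119. 101.] -y [112. 303.] ptr s [682.  45.] t [120.  55.]
0.5 scene +y [637.  48.] -y [441.  90.] top +y [123.  99.] -y [115. 303.] ptr s [682.  41.] t [123.  54.]
0.55 scene +y [637.  45.] -y [440.  87.] top +y [126.  98.] -y [119. 302.] ptr s [682.  37.] t [126.  53.]
0.65 scene +y [637.  40.] -y [437.  82.] top +y [135.  96.] -y [128. 302.] ptr s [682.  31.] t [135.  50.]
0.75 scene +y [637.  36.] -y [435.  79.] top +y [146.  94.] -y [139. 301.] ptr s [683.  27.] t [145.  47.]
0.85 scene +y [638.  35.] -y [433.  78.] top +y [159.  92.] -y [152. 300.] ptr s [685.  25.] t [157.  45.]
0.95 scene +y [640.  35.] -y [432.  79.] top +y [174.  90.] -y [167. 300.] ptr s [686.  25.] t [171.  43.]
1.74 scene +y [669. 112.] -y [444. 162.] top +y [327.  85.] -y [324. 298.] ptr s [718.  96.] t [323.  36.]
```

```bash
python3 -m inch '0 -0.0187 0.0171 0 0 0;0 -0.0318 0.0308 0 0 0;0 -0.0421 0.0429 0 0 0;0 -0.0518 0.0554 0 0 0;0 -0.0608 0.0684 0 0 0;0 -0.0608 0.0684 0 0 0;0 -0.0608 0.0684 0 0 0'
python3 - <<'E'
from fold import *
R=Rtool(0,0)
rows([(P(.55)[:1]+(-.004,.25),R),((.12,-.004,.25),R)],P(.55),R)
E
```

```text
clock: 9.07
tool_pos: [0.4274, 0.1921, 0.1044]
orientation: [179.7, 0.2, 6.4]
force: [-0.4, -0.2, -0.1]
opening: 0.0007
gripper_force: 0.0
now G [-0.0573 -0.0053  0.1044] t 9.0667 F [-0.4 -0.2 -0.1]
(np.float64(-0.058421767908861055), -0.004, 0.25) [0.429 0.193 0.25 ] 0.0000 0.0000 -0.4760 0.0000 0.0000 0.0000
(0.12, -0.004, 0.25) [0.448 0.016 0.25 ] -0.0000 0.5947 -0.4760 0.0000 0.0000 0.0000
```

```bash
python3 -m inch '0 0 -0.2 0 0 0;0 0 -0.476 0 0 0;0 0 -0.476 0 0 0;0 -0.64 -0.476 0 0 0;0 -0.64 -0.476 0 0 0;0 -0.64 -0.476 0 0 0;0 -0.64 -0.476 0 0 0;0 -0.64 -0.476 0 0 0;0 -0.64 -0.476 0 0 0;0 -0.64 -0.476 0 0 0'
python3 - <<'E'
from fold import *
ims={}
for n in("top","scene"):
    # average several pictures for lower noise
    im=np.mean([snapshot(n).astype(float) for _ in range(3)],0).astype(np.uint8); ims[n]=im
    cv2.imwrite(f"pics/{n}5.png",im[...,::-1])
    for t in("panel_edge","pointer_tip"): print(n,t,[(np.round(q["uv"],1),round(q["p"],2)) for q in landmark_of(n,t)[:1]])
a=cv2.imread("pics/top5.png")[212:302,148:238]; b=cv2.imread("pics/scene5.png")[112:202,145:235]
f=lambda x:cv2.resize(x,(400,400),interpolation=cv2.INTER_CUBIC)
cv2.imwrite("pics/crop5.png",np.hstack([f(a),f(b)]))
E
```

```text
clock: 9.9
tool_pos: [0.4062, 0.3847, 0.2461]
orientation: [179.7, 0.2, 6.5]
force: [0.1, 0.1, -0.5]
opening: 0.0005
gripper_force: 0.0
top panel_edge [(array([176. , 260.4]), 0.86)]
top pointer_tip [(array([172.7, 223.1]), 0.46)]
scene panel_edge [(array([173.9, 130.4]), 0.93)]
scene pointer_tip []
```

View pics/crop5.png

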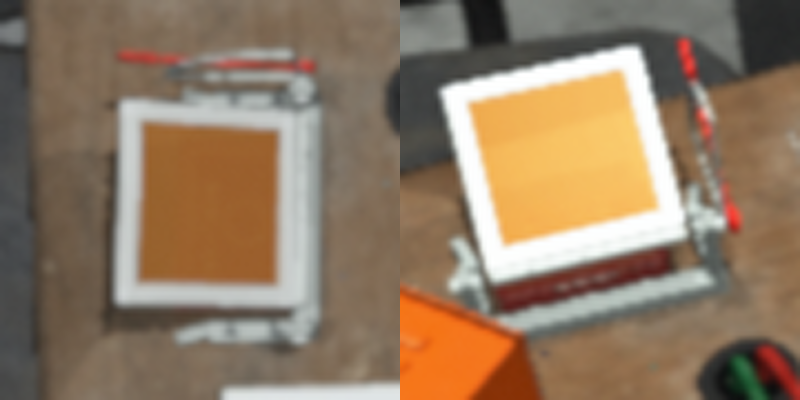

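The panel now sits slightly above the pointer. The scene corners are (638,45) and (442,88), the top left edge is at about col 117, and the pointer tip is at scene (685,41) and top (118,55). I'll measure the difference with sub-pixel edge profiles.

```bash
cat > sub.py <<'E'
from ang import *
from scipy.ndimage import map_coordinates
from scipy.optimize import brentq
def prof(ch,a,b,N=200):
    t=np.linspace(0,1,N); a=np.array(a);b=np.array(b); q=a+(b-a)*t[:,None]
    return t,q,map_coordinates(ch,[q[:,1],q[:,0]],order=1)
def half(ch,a,b):
    """first crossing of half-level from dark (a) to bright (b)"""
    t,q,v=prof(ch,a,b); lo=v[:30].mean(); hi=v.max(); i=np.argmax(v>(lo+hi)/2); return q[i]
def solve(f):  # angle minimising projected distance along measured direction
    A=np.linspace(.25,1.,751); d=[f(a) for a in A]; i=np.argmin(np.abs(d)); return round(A[i],3)
def run(k):
    for n in("top","scene"):
        im=cv2.imread(f"pics/{n}{k}.png").astype(float); red=np.clip(im[...,2]-im[...,1],0,None); gr=im.min(2)
        # pointer tip: approach along the arm from outside, best of several parallel lines
        def pt(a,r): return proj(n,gw(p,(.008-r*np.cos(a),.088,.055+r*np.sin(a))))[0]
        tip0,hub=pt(.47,.12),pt(.47,0); d=(hub-tip0)/np.linalg.norm(hub-tip0); nrm=np.array([-d[1],d[0]])
        best=max(np.arange(-2,2.1,.25),key=lambda s:prof(red,tip0+nrm*s,tip0+nrm*s+6*d)[2].sum())
        c=tip0+nrm*best; tip=half(red,c-6*d,c+6*d)
        # compare along d: model tip position component
        if n=="top": ap=solve(lambda a:(pt(a,.12)-tip)[0])
        else: ap=solve(lambda a:(pt(a,.12)-tip)[1]+(0 if a<.8 else 9))
        es=[]
        for y in np.linspace(-.045,.045,13):
            e=lambda a,r=.12:proj(n,corner(a,y,r=r))[0]
            o=e(.5); dd=e(.5,.10)-o; dd/=np.linalg.norm(dd)
            m=half(gr,o-5*dd,o+2.5*dd)
            es.append(solve(lambda a:((e(a)-m)@dd)+(9 if (n=="scene" and a>.8) else 0)))
        print(n,"tip px",tip.round(2),"pointer",ap,"panel",np.median(es),np.std(es).round(3),"diff",round(np.median(es)-ap,3))
E
python3 -c "
from sub import *
run(5)"
```

```text
Traceback (most recent call last):
  File "sub.py", line 28, in run
    es.append(solve(lambda a:((e(a)-m)@dd)+(9 if (n=="scene" and a>.8) else 0)))
              ~~~~~^^^^^^^^^^^^^^^^^^^^^^^^^^^^^^^^^^^^^^^^^^^^^^^^^^^^^^^^^^^^
  File "sub.py", line 11, in solve
    A=np.linspace(.25,1.,751); d=[f(a) for a in A]; i=np.argmin(np.abs(d)); return round(A[i],3)
                                  ~^^^
  File "sub.py", line 28, in <lambda>
    es.append(solve(lambda a:((e(a)-m)@dd)+(9 if (n=="scene" and a>.8) else 0)))
                               ~^^^
  File "sub.py", line 25, in <lambda>
    e=lambda a,r=.12:proj(n,corner(a,y,r=r))[0]
                     ~~~~^^^^^^^^^^^^^^^^^^^
  File "h.py", line 10, in proj
    K,R,t=cam(n); q=(R@np.atleast_2d(P).T).T+t; q=q@K.T; return q[:,:2]/q[:,2:]
          ~~~^^^
  File "h.py", line 4, in cam
    c=camera_params(n); K=np.array(c["mtx"],float); R=cv2.Rodrigues(np.array(c["rvec"],float))[0]; t=np.array(c["tvec"],float).ravel(); return K,R,t
ValueError: time passes only in moves, steps and waits
```

```bash
sed -i 's/^def cam(n):/import functools\n@functools.cache\ndef cam(n):/' h.py; python3 -c "
from sub import *
run(5)"
```

```text
top tip px [174.43 223.79] pointer 0.403 panel 0.452 0.009 diff 0.049
scene tip px [208.03 120.41] pointer 0.549 panel 0.603 0.007 diff 0.054
```

```bash
python3 - <<'E'
from fold import *
R=Rtool(0,0)
rows([((-.0557,-.004,.25),R),((-.0557,-.004,.125),R)]+[(P(a),R) for a in(.56,.53,.52,.51,.50)],(-.2504,-.004,.25),R)
E
```

```text
now G [-0.2494 -0.0044  0.247 ] t 10.4 F [-0.9 -0.1  0.7]
(-0.0557, -0.004, 0.25) [0.429 0.191 0.25 ] -0.0000 0.6490 0.0000 0.0000 0.0000 0.0000
(-0.0557, -0.004, 0.125) [0.429 0.191 0.125] -0.0000 0.6490 0.4167 0.0000 0.0000 0.0000
(np.float64(-0.057895676952511896), -0.004, np.float64(0.10800445413552417)) [0.429 0.193 0.108] -0.0000 0.6417 0.4733 0.0000 0.0000 0.0000
(np.float64(-0.05945007167528778), -0.004, np.float64(0.10561408862600474)) [0.428 0.194 0.106] -0.0000 0.6365 0.4813 0.0000 0.0000 0.0000
(np.float64(-0.05995218165584554), -0.004, np.float64(0.10480707063418794)) [0.428 0.195 0.105] -0.0000 0.6348 0.4840 0.0000 0.0000 0.0000
(np.float64(-0.06044619648569764), -0.004, np.float64(0.10399507197681347)) [0.428 0.195 0.104] -0.0000 0.6332 0.4867 0.0000 0.0000 0.0000
(np.float64(-0.060932066763772816), -0.004, np.float64(0.1031781738530704)) [0.428 0.196 0.103] -0.0000 0.6316 0.4894 0.0000 0.0000 0.0000
```

```bash
python3 -m inch '0 0.649 0 0 0 0;0 0.649 0 0 0 0;0 0.649 0 0 0 0;0 0.649 0 0 0 0;0 0.649 0 0 0 0;0 0.649 0 0 0 0;0 0.649 0.2 0 0 0;0 0.649 0.33 0 0 0;0 0.649 0.39 0 0 0;0 0.649 0.4167 0 0 0' && python3 -m inch '0 -0.003 0.022 0 0 0;0 -0.0055 0.043 0 0 0;0 -0.0073 0.0566 0 0 0;0 -0.009 0.0605 0 0 0;0 -0.0125 0.0646 0 0 0;0 -0.0142 0.0673 0 0 0;0 -0.0158 0.07 0 0 0;0 -0.0174 0.0727 0 0 0;0 -0.0174 0.0727 0 0 0;0 -0.0174 0.0727 0 0 0'
python3 -c "
from fold import *
R=Rtool(0,0)
rows([(P(a),R) for a in(.49,.48,.47)],P(.50),R)"
```

```text
clock: 11.23
tool_pos: [0.4254, 0.1872, 0.1182]
orientation: [179.5, 0.5, 6.3]
force: [-1.4, -0.8, -0.4]
opening: 0.0007
gripper_force: 0.0
clock: 12.07
tool_pos: [0.4277, 0.1949, 0.1011]
orientation: [179.8, 0.1, 6.4]
force: [1.4, 0.8, 1.8]
opening: 0.0002
gripper_force: 0.9
now G [-0.06   -0.0047  0.1011] t 12.0667 F [1.4 0.8 1.8]
(np.float64(-0.06140974390344807), -0.004, np.float64(0.10235645795209039)) [0.428 0.196 0.102] -0.0000 -0.0016 0.0027 0.0000 0.0000 0.0000
(np.float64(-0.06187918013740755), -0.004, np.float64(0.10153000644477873)) [0.428 0.197 0.102] 0.0000 -0.0032 0.0055 0.0000 0.0000 0.0000
(np.float64(-0.06234032852241907), -0.004, np.float64(0.10069890197559747)) [0.428 0.197 0.101] 0.0000 -0.0047 0.0083 0.0000 0.0000 0.0000
```

```bash
python3 -m inch '0 0 -0.03 0 0 0;0 0 -0.2 0 0 0;0 0 -0.48 0 0 0;0 0 -0.48 0 0 0;0 -0.63 -0.48 0 0 0;0 -0.63 -0.48 0 0 0;0 -0.63 -0.48 0 0 0;0 -0.63 -0.48 0 0 0;0 -0.63 -0.48 0 0 0;0 -0.63 -0.48 0 0 0'
cat > chk.py <<'E'
import sys
from fold import *
k=sys.argv[1]
for n in("top","scene"):
    cv2.imwrite(f"pics/{n}{k}.png",np.mean([snapshot(n).astype(float) for _ in range(3)],0).astype(np.uint8)[...,::-1])
import sub; sub.run(k); rows([])
E
python3 chk.py 6
```

```text
clock: 12.9
tool_pos: [0.4061, 0.3869, 0.2439]
orientation: [179.7, 0.2, 6.5]
force: [-0.6, -1.0, -0.1]
opening: 0.0008
gripper_force: 0.0
top tip px [174.43 223.79] pointer 0.403 panel 0.406 0.012 diff 0.003
scene tip px [208.03 120.41] pointer 0.549 panel 0.557 0.006 diff 0.008
now G [-0.2483 -0.0045  0.2443] t 13.2 F [-0.2  0.2 -0.1]
```

```bash
python3 - <<'E'
import cv2,numpy as np
f=lambda x:cv2.resize(x,(400,400),interpolation=cv2.INTER_CUBIC)
a=cv2.imread("pics/top6.png");b=cv2.imread("pics/scene6.png")
cv2.imwrite("pics/crop6.png",np.hstack([f(a[212:302,148:238]),f(b[112:202,145:235])]))
for n in("top","scene"):
    d=np.abs(cv2.imread(f"pics/{n}6.png").astype(int)-cv2.imread(f"pics/{n}0.png")).max(2)>40
    c,_,s,_=cv2.connectedComponentsWithStats(d.astype(np.uint8)); print(n,[x.tolist() for x in s[1:] if x[4]>8])
E
```

```text
top [[0, 192, 15, 11, 94], [0, 203, 59, 87, 1683], [33, 219, 55, 51, 1068], [217, 231, 3, 6, 14], [157, 234, 60, 52, 2117], [218, 240, 2, 38, 41], [8, 261, 4, 9, 16], [78, 267, 7, 3, 13], [178, 282, 23, 3, 43], [0, 302, 4, 31, 81], [9, 313, 4, 4, 10], [0, 369, 21, 15, 207]]
scene [[69, 0, 14, 8, 82], [95, 0, 27, 21, 269], [127, 0, 42, 47, 1277], [75, 8, 17, 11, 137], [93, 12, 5, 5, 17], [92, 19, 14, 17, 135], [137, 42, 6, 8, 36], [151, 48, 9, 10, 71], [154, 122, 56, 53, 2115], [163, 168, 45, 14, 179]]
```

View pics/crop6.png

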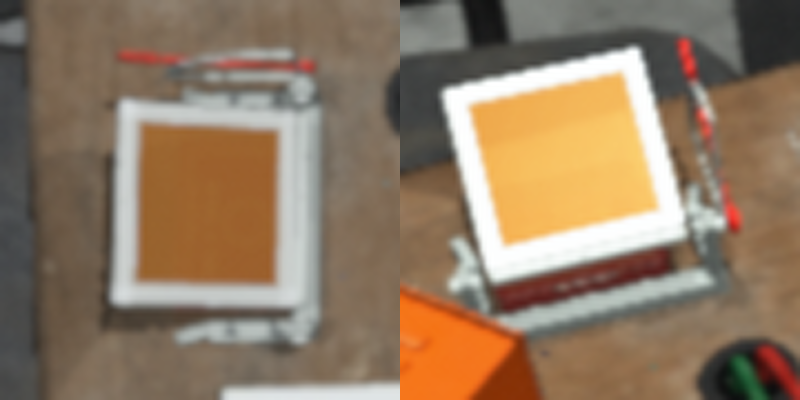

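The panel's free edge, at scene (640,48) to (443,91), lines up with the pointer tip at (685,41). The tin sits home against the rail, and only the tin, the panel and the arm differ from the first pictures. I'm handing it in.

```bash
python3 -c "
from plant import *
print(close_job())"
```

```text
the job is handed in; nothing more can be done
None
```

The tin is flat against the back rail and the amber panel is folded to within about 0.01 rad of the pointer by camera measurement; the pointer and the other things were not moved, and I handed the job in at about 13 s.

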